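# Check a pen gauge on its round reference block

### The arm

A 6-joint arm with a two-finger parallel gripper is mounted at the origin on a cart in front of the work surface, level with it; the furniture and walls round the work are solid. World frame = base frame: x ahead of the robot, y to its left, z up, the work surface at z = 0. Lengths are in m, angles in degrees, forces in N, time in s.
With the tool pointing down it reaches from about 0.25 to 0.725 m from the base axis. Payload 9.7 kg.
Tool frame: the origin (TCP) lies between the finger pads; the fingertips stand bot.tcp_to_tips ahead of it and the grasp point (between the pads) lies 11 mm behind it (bot.tcp_to_tips is the distance from the TCP to the fingertips, in m); z points along the fingers, y is the line along which they close (so a half turn about z gives the same grasp; the last joint's range is limited). The gripper opens to 85 mm and grips with 20 to 120 N. Pads are 22 mm wide; open, the fingers measure 114 mm over their backs; the gripper's body (76 mm by 85 mm) begins 54 mm behind the grasp point. The pads swing forward as they close: fully open they stand 13 mm farther back than shut.
Start: joints at [74.886, 4.979, 10.078, 95.1, 0, 90], TCP at [0.143, 0.531, 0.239] pointing down, gripper open.
Joint ranges: [-179.16, 179.16], [-48.56, 103.87], [-65.8, 70.77], [-126.05, 130.52], [-82.76, 87.17], [-180, 180]. Speed limits (degrees/s): [127.2, 127.2, 147.25, 180, 180, 180].

### API

Orientations are given as [roll, pitch, yaw] about the fixed x, y, z axes, in that order (R = Rz(yaw) Ry(pitch) Rx(roll)).
In Python, from workcell import bot gives the robot as it stands. The module is installed in compiled form; this text tells all that it offers.
- The arm moves only by the tool carry_out, never from a script. Its arguments are lists of equal length, an entry for each row: "linear": the shift along the world's x, y, z normalised to -1 to 1, where 1 is 2 cm, a list of three; "rotation": the turn, a rotation vector about the world's x, y, z normalised to -1 to 1, where 1 is 8 degrees, a list of three; "grip": the closure, from -1 (fully open) to 1 (shut). In form: {"linear": [[tx, ty, tz], ...], "rotation": [[rx, ry, rz], ...], "grip": [grip, ...]}. A call has 1 to 12 rows; each row shifts and turns the commanded pose from where the row before left it; what a row does not reach is not made up. A row lasts 1/10 s, in which the tool goes at most 50 mm and 8.59 degrees, less where a joint would pass 70% of its speed; a pose out of reach is approached as far as the arm can. A call with a number of a shift or a turn outside -1 to 1 is refused whole. A call with a gripper value outside its range is refused whole. The fingers move at their own pace and stop on an object; "grip_force" is the grip in N (left out, the last holds). Time passes only in rows, so rows that do not move let the fingers close. It gives the time, the measured TCP pose, the force, the opening and the grip force at its end, in the units of the state.
- bot.get_obs(): the state, without advancing time (a new reading comes with each control period).
- bot.camera(name): name is "scene" or "top" or "wrist"; returns the picture (480x640x3 uint8, blue, green, red); there is no depth.
- bot.camera_model(name): a dict with "fx", "fy", "cx", "cy" (pixels), "distortion" ([k1, k2, p1, p2, k3] as OpenCV has them; the pictures are not rectified), "camera_from_world" (4x4, takes a point from world to camera coordinates). Camera axes: x right, y up, looking along -z (the intrinsics and any distortion apply to the point x, -y, -z); pixel columns grow to the right and rows downward; lengths in m; the calibration is good to about 2 mm. A picture is of the moment at which its call begins: read the wrist's pose just before it. camera_model takes no time and is no camera call; for the wrist camera it gives the pose at the moment of the call.
- bot.job_done(): hands the job in; it is judged then, once.
The state is a dict: "time": time; "q": joint angles; "qd": joint speeds; "joint_efforts": joint torques, N m; "ee_pos": TCP position; "tcp_rot": TCP orientation; "wrist_force": force on the tool from outside, world axes, zero at the start; "torque": the same for the moment, N m; "opening": finger opening in m; "grasp_force": force on a finger pad.
Only numpy, scipy, OpenCV 4.12 (cv2) and the standard library are available. Lean on these libraries where they do the work, as an engineer would, in place of code of your own. Each camera call takes 0.05 s, during which the arm holds its last target. There are 200 camera calls.

### The job

Lift the lid of the block case open until it rests against its stop. Then take the pen gauge out of its sloped stand and hold it upright on the round reference block in the case, its tip inside the engraved ring, pressing gently so that the spring tip is pushed in about halfway. Finish while still holding it there, with the lid open; leave the pot, the tape roll and the side cutters where they are.

Things in the scene. Friction and masses are not known exactly. Their poses are not given: they have to be found in the camera images.
- case: Fixed grey open-topped plastic case on the bench, 150 x 200 x 50 mm (x, y, z), walls and floor 5 mm, with a hinged lid. Origin: centre of its underside; z up; its front (away from the hinge) looks along its -x, roughly to the robot. Both reference blocks stand fixed on its floor, side by side, 15 mm in front of its middle.
- lid (a joint): Angle of the case's lid: 0 closed, 1.9 rad open on its stop, leaning back past upright. It starts closed or a little ajar. The hinge is stiff (friction about 0.17 N m), so the lid stays where it is left. The lid is a grey plate 150 x 200 x 6 mm, 0.15 kg; it turns about the upper rear (+x) edge of the case, its front edge going up and back.
- lid_hinge (a point): Middle of the lid's hinge line, at the upper rear edge of the case, level with the lid's underside; moves with the lid, whose frame it has: y along the hinge (same as the case's y); when closed x points to the rear and z up, so the lid reaches from here 150 mm along -x.
- lid_knob (a point): Centre of the grip of the black knob on the lid, the place to pinch. The knob stands 43 mm out of the lid's upper face, 22 mm from the front edge, in the middle of the width; round head 28 mm diameter (27 to 43 mm off the lid), this point 35 mm off the lid's face. z is the lid's outward normal, as for the hinge point.
- round_block: Round aluminium reference block, diameter 54 mm, 24 mm high, fixed on the case floor, its top face level and 30 mm above the bench. An engraved dark ring, 24 mm inside and 28 mm outside diameter, lies in the middle of its top. Origin: centre of its underside, z up. The square block beside it, 90 mm away, may be to its left or right.
- round_spot (a point): Centre of the engraved ring on the top face of the round block: the spot to be touched. z up.
- square_block: Square aluminium reference block, 52 x 52 x 24 mm, with the same ring on its top; not the one to be touched. Fixed on the case floor. Origin: centre of its underside.
- stand: Fixed bench stand: dark base plate 100 x 80 x 10 mm with a square aluminium socket, 34 mm outside and 26 mm inside, whose axis leans 0.35 rad (20 degrees) from vertical towards the stand's -x, roughly to the robot. Origin: centre of its underside, z up. The mouth of the socket is 74 mm above the bench.
- probe: Loose pen gauge, 125 mm long, 0.12 kg, hanging in the socket by its collar (60 mm inside; draw it out along its axis). Origin: end of the free tip; z: from tip to handle end; y parallel to the stand's y. Along z: steel pin 8 mm dia. to 14 mm, square barrel 22 mm to 60 mm, black square collar 36 mm to 65 mm, grey square handle 24 x 24 mm to 125 mm, sides along x and y. Grip it about 98 mm up z.
- probe_tip (a joint): How far the gauge's spring tip is pushed in: 0 free, 0.010 m fully in. The spring needs about 1.2 N at first, 5.2 N halfway and 9.2 N fully in.
- tip_end (a point): Middle of the end face of the spring tip (8 mm diameter pin); moves in with the pin; z as for the gauge.
- magnifier_lamp: Obstacle, always in the same place: fixed magnifier lamp between case and stand, its raised round cover reaching about 0.33 m up, its neck 0.23 m; it covers about 0.26 to 0.50 m ahead of the robot, from 0.26 m to its right to 0.15 m to its left. Not part of the job; pass above it.
- pot: Bystander: small white parts pot with grey lid, 36 mm diameter, 39 mm high, loose. Origin: centre of its underside.
- tape: Bystander: black tape roll, 64 x 62 x 19 mm, lying loose. Origin: centre of its underside.
- cutters: Bystander: side cutters with orange handles, 50 x 118 x 12 mm, lying loose. Origin: centre of the underside.

How it is judged (in metres and radians):
On the way, in this order (a step that is already met when the one before it is completed fails the run):
1. the lid is open against its stop (value of joint lid above 1.82 rad), for 0.2 s.
2. the gauge is out of its stand, in the gripper (height (world z) of tip_end above 0.09 m and contact force between probe and the fingers above 1 N and contact force between probe and stand below 0.1 N), for 0.2 s.
At the end, for the whole second after the job is handed in: Through the last second: lid over 1.8 rad; gauge still, in the fingers, upright within 0.1 rad, tip centre within 8 mm of the ring centre on the round block, spring tip in by 2.2 to 8.5 mm (1.5 to 10 N), gauge touching neither the case nor the square block (value of joint lid above 1.8 rad and horizontal distance between tip_end and round_spot below 0.008 m and angle between probe's own z axis and vertical below 0.1 rad and value of joint probe_tip between 0.0022 and 0.0085 m and contact force between probe and round_block between 1.5 and 10 N and contact force between probe and the fingers above 1 N and contact force between probe and case below 0.2 N and contact force between probe and square_block below 0.2 N and linear speed of probe below 0.02 m/s); the arm keeps its last pose, push and grip.
It fails at once if the pot is moved by more than 30 mm (distance of pot from where it was at the start of the episode above 0.03 m).
It fails at once if the tape roll is moved by more than 30 mm (distance of tape from where it was at the start of the episode above 0.03 m).
It fails at once if the side cutters is moved by more than 30 mm (distance of cutters from where it was at the start of the episode above 0.03 m).
It fails at once if the gauge is pressed hard on the round block (over 18 N) (contact force between probe and round_block above 18 N).
It also fails if it takes over 72 s, if anything falls off the work surface, if the arm or the gripper's body presses on something with over 40 N, if the wrist force passes 120 N, or if a joint passes its speed limit or range.

## Working session

There is one attempt and no reset: what is moved stays moved. The work goes in short steps, Python scripts to look and compute and a tool call to move; the robot and the scene stay as the last step left them, time stands still between calls to the robot, and variables do not carry over. Pictures are saved under pics/ and viewed, at most 10 in all, crops included, and the job is handed in when it is done.

Besides the shell and the picture viewer there is one more tool, called after "Emit:" as name(argument=value, ...), one argument or row to a line, values as JSON. carry_out: Moves the arm, as the interface text tells. Its arguments: {"type":"object","properties":{"linear":{"type":"array","items":{"type":"array","items":{"type":"number"}}},"rotation":{"type":"array","items":{"type":"array","items":{"type":"number"}}},"grip":{"type":"array","items":{"type":"number"}},"grip_force":{"type":"number"}},"required":["linear","rotation","grip"]}

```bash
mkdir -p pics; python3 - <<'E'
from workcell import bot
import cv2,numpy as np
print(bot.get_obs(), bot.tcp_to_tips)
for n in("scene","top"):
    im=bot.camera(n);cv2.imwrite(f"pics/{n}0.png",im)
    m=bot.camera_model(n);print(n,m)
E
```

```text
{'time': 0.0, 'q': array([7.48871986e+01, 5.01089556e+00, 1.00347337e+01, 9.51000182e+01,
       6.03750172e-04, 8.99998343e+01]), 'qd': array([-0.00812134,  0.02738538, -0.01430126, -0.09120561, -0.03120208,
       -0.08429014]), 'joint_efforts': array([ 2.57575475e-04, -5.20387316e+01,  4.64804614e+01,  1.61174114e-02,
        4.48081209e-05,  5.13995246e-06]), 'ee_pos': array([0.14333574, 0.53076554, 0.23858753]), 'tcp_rot': array([-1.79923820e+02, -6.03969952e-04,  1.64887363e+02]), 'wrist_force': array([-0.13679188, -0.48198116, -1.01834855]), 'torque': array([-0.01477479,  0.00653883, -0.00163186]), 'grasp_force': 0.0, 'opening': 0.08567741788299901} 0.008
scene {'fx': 442.54432272795935, 'fy': 442.54432272795935, 'cx': 322.9763613113926, 'cy': 247.25805388590317, 'distortion': array([-0.10838539,  0.        ,  0.        ,  0.        ,  0.        ]), 'camera_from_world': array([[ 0.55008768, -0.83487274,  0.0197752 , -0.38530328],
       [ 0.53230213,  0.36877684,  0.76200924, -0.33243886],
       [-0.64347338, -0.40864551,  0.64726413, -0.59938076],
       [ 0.        ,  0.        ,  0.        ,  1.        ]])}
top {'fx': 610.4949319942633, 'fy': 610.4949319942633, 'cx': 325.5580095785893, 'cy': 233.94936388798462, 'distortion': array([-0.19343333,  0.        ,  0.        ,  0.        ,  0.        ]), 'camera_from_world': array([[ 0.01694272, -0.99975916, -0.01394892, -0.06980757],
       [ 0.99781635,  0.01601576,  0.06407832, -0.60727447],
       [-0.06383949, -0.01500412,  0.99784738, -1.67191715],
       [ 0.        ,  0.        ,  0.        ,  1.        ]])}
```

View pics/scene0.png

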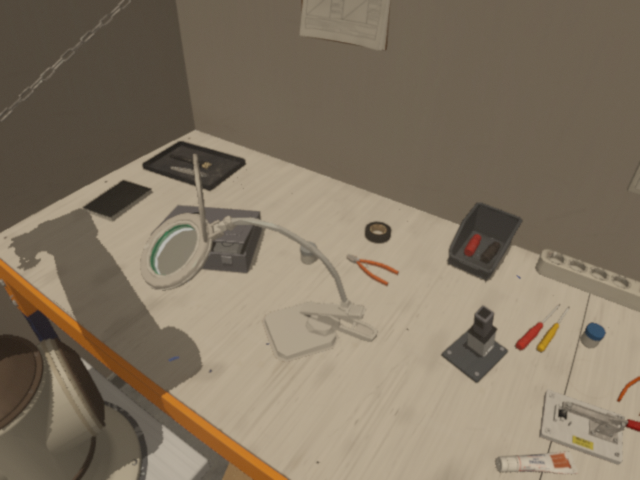

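View pics/top0.png

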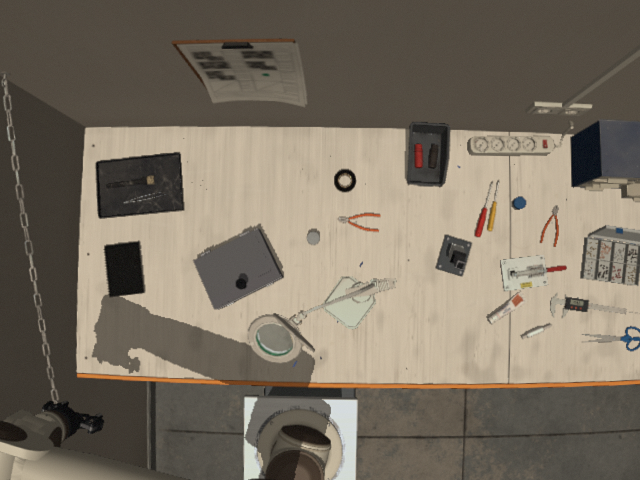

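The scene view shows the lid closed or nearly so, with the case at (225,238) and the stand at (480,340). In the top view the lid is around (238,266), its knob at (241,281), the stand at (455,257), the pot at (313,237), the cutters at (360,221) and the tape at (345,180). Next I'll zoom in on the case and stand.

```bash
cat > h.py <<'E'
import cv2,numpy as np
from workcell import bot
def ray(m,uv):
    K=np.array([[m["fx"],0,m["cx"]],[0,m["fy"],m["cy"]],[0,0,1]])
    p=cv2.undistortPoints(np.array([[uv]],float),K,np.array(m["distortion"]))[0,0]
    T=np.array(m["camera_from_world"]);R=T[:3,:3];c=-R.T@T[:3,3]
    d=R.T@np.array([p[0],-p[1],-1.]);return c,d/np.linalg.norm(d)
def plane(m,uv,z):
    c,d=ray(m,uv);return c+d*(z-c[2])/d[2]
def tri(m1,a,m2,b):
    c1,d1=ray(m1,a);c2,d2=ray(m2,b)
    s=np.linalg.lstsq(np.c_[d1,-d2],c2-c1,rcond=None)[0]
    p,q=c1+s[0]*d1,c2+s[1]*d2;return (p+q)/2,np.linalg.norm(p-q)
def proj(m,P):
    T=np.array(m["camera_from_world"]);p=T[:3,:3]@np.array(P)+T[:3,3]
    K=np.array([[m["fx"],0,m["cx"]],[0,m["fy"],m["cy"]],[0,0,1]])
    return cv2.projectPoints(np.array([[p[0],-p[1],-p[2]]]),np.zeros(3),np.zeros(3),K,np.array(m["distortion"]))[0].ravel()
E
python3 - <<'E'
import cv2,numpy as np
t=cv2.imread("pics/top0.png");s=cv2.imread("pics/scene0.png")
def c(im,x,y,w,h):return cv2.resize(im[y:y+h,x:x+w],(400,300),interpolation=cv2.INTER_CUBIC)
a=np.hstack([c(t,180,212,120,90)*1,c(t,425,227,80,60)])
b=np.hstack([c(s,140,185,140,105),c(s,430,290,100,75)])
cv2.imwrite("pics/z0.png",cv2.convertScaleAbs(np.vstack([a,b]),alpha=1.5))
E
```

```text
(no output)
```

View pics/z0.png

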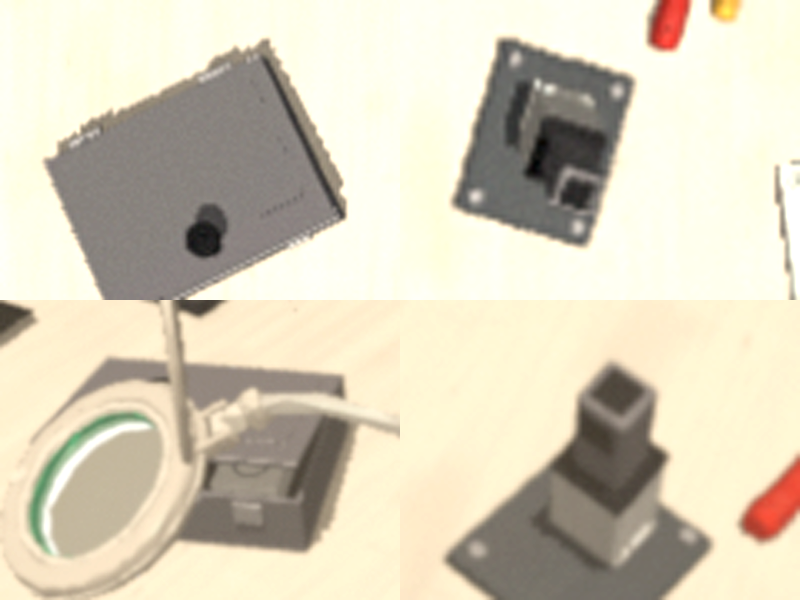

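The crops show that the lid is ajar at the front and the knob is at about (241,283) in the top view. The handle's end is at about top (461,265) and scene (484,313). Now to compute positions.

```bash
python3 - <<'E'
from h import *
np.set_printoptions(precision=4,suppress=True)
mt=bot.camera_model("top");ms=bot.camera_model("scene")
t=cv2.imread("pics/top0.png")
def contour(x,y,w,h,lo,hi):
    g=cv2.cvtColor(t[y:y+h,x:x+w],cv2.COLOR_BGR2GRAY)
    m=((g>=lo)&(g<=hi)).astype(np.uint8)*255
    cs=cv2.findContours(m,cv2.RETR_EXTERNAL,cv2.CHAIN_APPROX_NONE)[0]
    c=max(cs,key=cv2.contourArea)+[x,y]
    return c
c=contour(185,215,110,100,0,125);print("case",cv2.contourArea(c),cv2.approxPolyDP(c,4,True).reshape(-1,2).tolist(),cv2.minAreaRect(c))
for z in(0.05,0.08):
  print(z,[plane(mt,p,z)[:2].round(4).tolist() for p in cv2.approxPolyDP(c,4,True).reshape(-1,2)])
c=contour(425,225,60,60,0,110);r=cv2.minAreaRect(c);b=cv2.boxPoints(r)
print("stand",r,b.tolist());P=np.array([plane(mt,p,.01) for p in b]);print(P,P.mean(0),np.linalg.norm(np.diff(P,axis=0),axis=1))
c=contour(225,265,30,30,0,45);mo=cv2.moments(c);k=(mo["m10"]/mo["m00"],mo["m01"]/mo["m00"]);print("knob",k,cv2.boundingRect(c),plane(mt,k,.13))
# handle end
a=(425+577/5-80,0)
ht=(425+177/5,227+190/5);hs=(430+218/4,290+95/4)
print("handle end",ht,hs,tri(mt,ht,ms,hs))
print("cams",ray(mt,(320,240))[0],ray(ms,(320,240))[0])
E
```

```text
case 4461.0 [[260, 224], [193, 260], [214, 308], [283, 277]] ((237.50216674804688, 266.2642517089844), (60.48090744018555, 79.80499267578125), 62.969139099121094)
0.05 [[0.6307, 0.1193], [0.5288, 0.3026], [0.3989, 0.2409], [0.4874, 0.0533]]
0.08 [[0.6284, 0.1156], [0.5283, 0.2955], [0.4007, 0.235], [0.4877, 0.0508]]
stand ((453.3205261230469, 255.08840942382812), (28.121990203857422, 35.900413513183594), 15.422160148620605) [[434.99237060546875, 268.6530456542969], [444.539306640625, 234.04531860351562], [471.648681640625, 241.52377319335938], [462.10174560546875, 276.1315002441406]]
[[ 0.5169 -0.3662  0.01  ]
 [ 0.614  -0.3925  0.01  ]
 [ 0.5942 -0.4697  0.01  ]
 [ 0.497  -0.4431  0.01  ]] [ 0.5555 -0.4179  0.01  ] [0.1006 0.0797 0.1008]
knob (240.74074074074073, 283.0349794238683) (236, 277, 11, 12) [0.4702 0.1562 0.13  ]
handle end (460.4, 265.0) (484.5, 313.75) (array([ 0.5264, -0.414 ,  0.132 ]), np.float64(0.002712146042023549))
cams [ 0.5004 -0.0852  1.7063] [ 0.0032 -0.444   0.6489]
```

```bash
python3 - <<'E'
from h import *
np.set_printoptions(precision=4,suppress=True)
m=bot.camera_model("wrist");T=np.array(m["camera_from_world"]);R=T[:3,:3]
print(m["fx"],-R.T@T[:3,3],"look",-R[2],"up",R[1],m["distortion"])
E
```

```text
356.85791236883153 [0.0623 0.5526 0.3742] look [ 0.3155 -0.0857 -0.945 ] up [-0.9124  0.2462 -0.3269] [-0.055  0.     0.     0.     0.   ]
```

Emit:
carry_out(
  linear=[
    [0.4,-1,1],
    [0.4,-1,1],
    [0.4,-1,1],
    [0.4,-1,1],
    [0.5,-1,1],
    [0.5,-1,1],
    [0.5,-1,1],
    [0.5,-1,1],
  ],
  rotation=[
    [0,0,0.7],
    [0,0,0.7],
    [0,0,0.7],
    [0,0,0.7],
    [0,0,0.7],
    [0,0,0.7],
    [0,0,0.7],
    [0,0,0.7],
  ],
  grip=[-1,-1,-1,-1,-1,-1,-1,-1],
)

```text
time: 0.9
ee_pos: [0.2156, 0.37, 0.3999]
tcp_rot: [-180.0, -0.0, -150.1]
wrist_force: [0.3, 0.3, -0.3]
opening: 0.0857
grasp_force: 0.0
```

Emit:
carry_out(
  linear=[
    [0.8,-1,0],
    [0.8,-1,0],
    [0.8,-1,0],
    [0.8,-1,0],
    [0.8,-1,0],
    [0.8,-1,0],
    [0.8,-1,0],
    [0.8,-0.5,0],
    [0,0,0],
  ],
  rotation=[
    [0,0,0],
    [0,0,0],
    [0,0,0],
    [0,0,0],
    [0,0,0],
    [0,0,0],
    [0,0,0],
    [0,0,0],
    [0,0,0],
  ],
  grip=[-1,-1,-1,-1,-1,-1,-1,-1,-1],
)

```text
time: 1.8
ee_pos: [0.3446, 0.22, 0.3987]
tcp_rot: [-180.0, -0.0, -150.5]
wrist_force: [-0.1, -0.0, -0.2]
opening: 0.0852
grasp_force: 0.0
```

```bash
python3 - <<'E'
from h import *
import pickle
np.set_printoptions(precision=4,suppress=True)
o=bot.get_obs();print(o["q"],o["ee_pos"],o["tcp_rot"])
m=bot.camera_model("wrist");im=bot.camera("wrist");cv2.imwrite("pics/w1.png",im);pickle.dump(m,open("w1.pkl","wb"))
E
```

```text
[ 32.5614  -6.9199  16.9572 113.9259  -0.0176   3.0158] [0.3446 0.22   0.3987] [-179.9799   -0.0477 -150.4544]
```

View pics/w1.png

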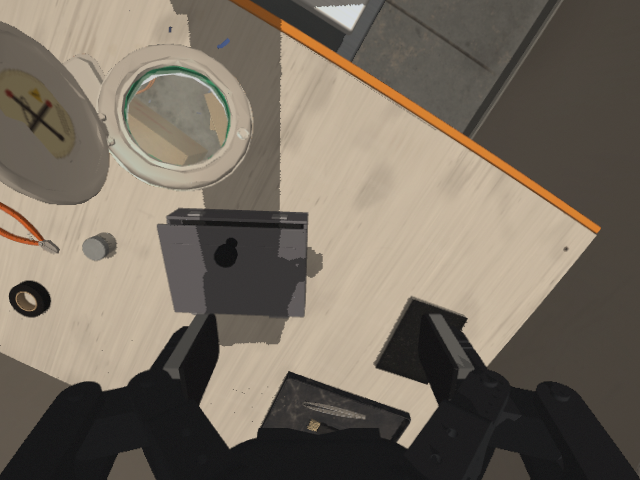

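The wrist picture shows the lid ajar. Its front edge runs from about (158,224) to (308,228), the hinge edge from (175,313) to (303,317), and the knob head is at about (226,256). I'll triangulate these against the top view.

```bash
python3 - <<'E'
from h import *
import pickle
np.set_printoptions(precision=4,suppress=True)
m=pickle.load(open("w1.pkl","rb"));mt=bot.camera_model("top")
w=cv2.imread("pics/w1.png");t=cv2.imread("pics/top0.png")
g=cv2.cvtColor(w,cv2.COLOR_BGR2GRAY)[230:275,205:250]
for th in(12,20,30,38):
    c=max(cv2.findContours((g<th).astype(np.uint8),0,1)[0],key=cv2.contourArea,default=None)
    if c is not None: print(th,cv2.contourArea(c),cv2.minEnclosingCircle(c),cv2.boundingRect(c),cv2.fitEllipse(c) if len(c)>5 else"")
print(tri(mt,(240.7,283),m,(226,256)))
for n,a,b in[("fR",(283,277),(158,224)),("fL",(214,308),(308,228)),("rR",(260.5,225),(175,313)),("rL",(193.5,260),(303,317))]:
    print(n,*tri(mt,a,m,b), plane(m,b,.05),plane(mt,a,.05))
c=[cv2.resize(w[200:330,140:330],None,fx=4,fy=4,interpolation=2)]
cv2.imwrite("pics/z1.png",cv2.convertScaleAbs(c[0],alpha=1.8))
E
```

```text
20 350.5 ((21.5, 21.5), 14.57748031616211) (10, 8, 22, 28) ((21.711442947387695, 22.33827018737793), (18.51884651184082, 26.983793258666992), 28.743637084960938)
30 450.5 ((21.6641788482666, 21.671642303466797), 15.06849193572998) (9, 8, 24, 29) ((21.224075317382812, 23.316734313964844), (20.603816986083984, 29.35748863220215), 25.871850967407227)
38 470.0 ((21.574626922607422, 21.850746154785156), 15.366576194763184) (9, 8, 24, 30) ((21.193984985351562, 23.38362693786621), (21.023265838623047, 30.094371795654297), 27.13727378845215)
(array([0.4697, 0.1575, 0.1162]), np.float64(0.002044936537118269))
fR [0.4892 0.0531 0.0782] 0.005265610944567766 [0.5044 0.0475 0.05  ] [0.4874 0.0533 0.05  ]
fL [0.3997 0.2359 0.0681] 0.0028533980388968524 [0.4043 0.2367 0.05  ] [0.3989 0.2409 0.05  ]
rR [0.6291 0.1205 0.0459] 0.004561755127106393 [0.6271 0.1231 0.05  ] [0.628  0.1179 0.05  ]
rL [0.5287 0.2981 0.0597] 0.0015899005792437298 [0.5339 0.2997 0.05  ] [0.5289 0.3011 0.05  ]
```

View pics/z1.png

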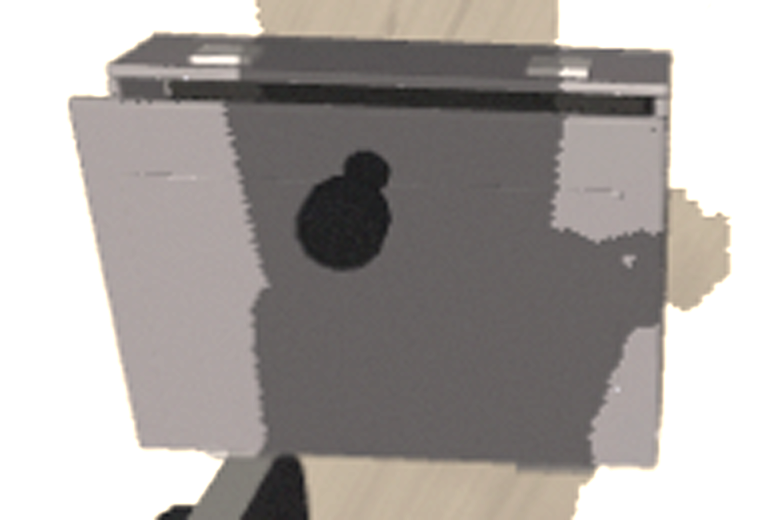

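The crop shows the front wall's top corners at (167.5,218) and (307,221), the lid's front corners at (157.5,224.5) and (305,228.8), and the rear lid corners at (175,311) and (303.8,316.8). The knob head's centre is at (225.8,255.8).

```bash
python3 - <<'E'
from h import *
import pickle
np.set_printoptions(precision=4,suppress=True)
m=pickle.load(open("w1.pkl","rb"));mt=bot.camera_model("top")
F=[plane(m,p,.05) for p in[(167.5,218),(307,221)]];Rr=[plane(m,p,.056) for p in[(175,311),(303.75,316.75)]]
print("front",*F,np.linalg.norm(F[0]-F[1]));print("rear",*Rr,np.linalg.norm(Rr[0]-Rr[1]))
y=(F[1]-F[0]);y2=Rr[1]-Rr[0];print("yaw",[np.degrees(np.arctan2(-v[0],v[1])) for v in(y,y2)])
print("depth",np.linalg.norm((Rr[0]+Rr[1]-F[0]-F[1])/2))
p,e=tri(mt,(240.7,283),m,(225.75,255.75));print("knob",p,e)
yaw=np.radians(28.5);X=np.array([np.cos(yaw),np.sin(yaw)]);Y=np.array([-X[1],X[0]])
C=((F[0]+F[1])/2)[:2]+X*.075;H=C+X*.075;print("case",C,"hinge",H)
for a in np.arange(0,.4,.05):
    u=-np.cos(a)*.128+np.sin(a)*.049;z=.05+np.sin(a)*.128+np.cos(a)*.049
    P=np.r_[H+X*u,z];L=[np.r_[H+X*(-.15*np.cos(a)+.006*np.sin(a))+s*Y*.1,.05+.15*np.sin(a)+.006*np.cos(a)] for s in(-1,1)]
    print(round(a,2),P,proj(m,P),proj(mt,P),"corners",proj(m,L[0]),proj(m,L[1]))
E
```

```text
front [0.4893 0.0563 0.05  ] [0.396  0.2305 0.05  ] 0.19765350323703337
rear [0.6194 0.1225 0.056 ] [0.5297 0.299  0.056 ] 0.197995992644064
yaw [np.float64(28.173603288500686), np.float64(26.948751429392065)]
depth 0.14819432327935678
knob [0.4696 0.1573 0.1163] 0.0024841786047651473
case [0.5086 0.1792] hinge [0.5745 0.215 ]
0.0 [0.462  0.1539 0.099 ] [229.6582 245.7665] [243.3386 285.984 ] corners [165.0272 219.4908] [307.721  221.7777]
0.05 [0.4643 0.1551 0.1053] [228.6341 249.3256] [242.5323 285.152 ] corners [162.8889 221.2626] [307.5667 223.5929]
0.1 [0.4669 0.1565 0.1115] [227.63   253.1577] [241.6736 284.2063] corners [160.735  223.3421] [307.4063 225.7193]
0.15 [0.4697 0.1581 0.1176] [226.6511 257.2554] [240.7644 283.1483] corners [158.5728 225.7346] [307.2401 228.1626]
0.2 [0.4728 0.1598 0.1235] [225.7025 261.6096] [239.8068 281.9796] corners [156.4103 228.4443] [307.0687 230.9272]
0.25 [0.4761 0.1616 0.1291] [224.7896 266.2087] [238.803  280.7026] corners [154.2559 231.4739] [306.8923 234.0159]
0.3 [0.4797 0.1635 0.1346] [223.9176 271.039 ] [237.7555 279.3197] corners [152.1189 234.8242] [306.7116 237.4296]
0.35 [0.4836 0.1656 0.1399] [223.0917 276.0845] [236.6671 277.834 ] corners [150.009  238.4942] [306.5272 241.1675]
```

```bash
python3 - <<'E'
from h import *
import pickle
np.set_printoptions(precision=4,suppress=True)
m=pickle.load(open("w1.pkl","rb"));mt=bot.camera_model("top");ms=bot.camera_model("scene")
print("ring c",tri(mt,(274,340),m,(177,115)))
for n,pt,pw in[("ring towards knob",(268,317),(179,188)),("ring left",(249,336),(252,115))]: print(n,tri(mt,pt,m,pw))
print("cover top",plane(ms,(197,155),.33), "cover low",plane(ms,(207,238),.2))
for p in[(110,170),(70,204),(50,200)]: print([plane(m,p,z)[:2] for z in(.22,.3)])
E
```

```text
ring c (array([0.3311, 0.0612, 0.1876]), np.float64(0.0006085899319811384))
ring towards knob (array([0.3917, 0.0829, 0.1802]), np.float64(0.012411201957043939))
ring left (array([0.3174, 0.1226, 0.129 ]), np.float64(0.037548849128888125))
cover top [0.3904 0.0277 0.33  ] cover low [0.3625 0.0052 0.2   ]
[array([0.3973, 0.0367]), array([0.3653, 0.0727])]
[array([0.4456, 0.0133]), array([0.4013, 0.0552])]
[array([ 0.4515, -0.005 ]), array([0.4057, 0.0416])]
```

Emit:
carry_out(
  linear=[
    [1,-0.5,0],
    [1,-0.5,0],
    [1,-0.5,-1],
    [1,-0.5,-1],
    [1,-0.5,-1],
    [1,-0.6,-1],
    [0.2,0,-1],
    [0,0,-1],
    [0,0,0],
  ],
  rotation=[
    [0,0,-0.24],
    [0,0,0],
    [0,0,0],
    [0,0,0],
    [0,0,0],
    [0,0,0],
    [0,0,0],
    [0,0,0],
    [0,0,0],
  ],
  grip=[-1,-1,-1,-1,-1,-1,-1,-1,-1],
)

```text
time: 2.75
ee_pos: [0.4663, 0.1593, 0.2767]
tcp_rot: [180.0, -0.3, -152.2]
wrist_force: [-0.3, 0.1, 0.6]
opening: 0.0853
grasp_force: 0.0
```

Emit:
carry_out(
  linear=[
    [0.1,-0.13,-1],
    [0,0,-1],
    [0,0,-1],
    [0,0,-1],
    [0,0,-1],
    [0,0,-1],
    [0,0,-1],
    [0,0,-1],
    [0,0,-0.95],
    [0,0,0],
  ],
  rotation=[
    [0,0,0],
    [0,0,0],
    [0,0,0],
    [0,0,0],
    [0,0,0],
    [0,0,0],
    [0,0,0],
    [0,0,0],
    [0,0,0],
    [0,0,0],
  ],
  grip=[-1,-1,-1,-1,-1,-1,-1,-1,-1,-1],
)

```text
time: 3.75
ee_pos: [0.4682, 0.1567, 0.0991]
tcp_rot: [180.0, -0.2, -152.2]
wrist_force: [-0.4, -0.7, 1.3]
opening: 0.0852
grasp_force: 0.0
```

Emit:
carry_out(
  linear=[
    [0,0,0],
    [0,0,0],
    [0,0,0],
    [0,0,0],
    [0,0,0],
    [0,0,0],
  ],
  rotation=[
    [0,0,0],
    [0,0,0],
    [0,0,0],
    [0,0,0],
    [0,0,0],
    [0,0,0],
  ],
  grip=[1,1,1,1,1,1],
  grip_force=25,
)

```text
time: 4.35
ee_pos: [0.4697, 0.156, 0.1006]
tcp_rot: [-179.9, 0.0, -152.3]
wrist_force: [1.0, -3.7, 1.7]
opening: 0.0266
grasp_force: 24.6
```

```bash
python3 - <<'E'
import numpy as np
th=np.r_[np.linspace(.14,1.96,23)]
s=-.128*np.cos(th)+.041*np.sin(th);h=.128*np.sin(th)+.041*np.cos(th)
for t,a,b,S,Hh in zip(th[1:],np.diff(s),np.diff(h),s[1:],h[1:]):print(round(t,2),[round(float(x/.02),2) for x in(a*.886,a*.463,b)],(.575+S*.886).round(3),(.212+S*.463).round(3),(.05+Hh-.011).round(3))
E
```

```text
0.22 [0.23, 0.12, 0.49] 0.472 0.158 0.107
0.31 [0.27, 0.14, 0.47] 0.478 0.161 0.117
0.39 [0.3, 0.16, 0.44] 0.484 0.164 0.125
0.47 [0.33, 0.17, 0.41] 0.49 0.168 0.134
0.55 [0.36, 0.19, 0.38] 0.498 0.172 0.141
0.64 [0.39, 0.2, 0.34] 0.505 0.176 0.148
0.72 [0.41, 0.21, 0.31] 0.514 0.18 0.154
0.8 [0.43, 0.23, 0.27] 0.522 0.184 0.159
0.88 [0.45, 0.24, 0.23] 0.531 0.189 0.164
0.97 [0.47, 0.24, 0.18] 0.541 0.194 0.168
1.05 [0.48, 0.25, 0.14] 0.55 0.199 0.17
1.13 [0.49, 0.25, 0.09] 0.56 0.204 0.172
1.22 [0.49, 0.26, 0.05] 0.57 0.209 0.173
1.3 [0.49, 0.26, 0.0] 0.579 0.214 0.173
1.38 [0.49, 0.26, -0.04] 0.589 0.219 0.172
1.46 [0.49, 0.25, -0.09] 0.599 0.225 0.171
1.55 [0.48, 0.25, -0.13] 0.609 0.23 0.168
1.63 [0.47, 0.24, -0.18] 0.618 0.234 0.164
1.71 [0.45, 0.24, -0.22] 0.627 0.239 0.16
1.79 [0.43, 0.23, -0.26] 0.636 0.244 0.155
1.88 [0.41, 0.22, -0.3] 0.644 0.248 0.149
1.96 [0.39, 0.2, -0.34] 0.652 0.252 0.142
```

Emit:
carry_out(
  linear=[
    [0.23,0.12,0.49],
    [0.27,0.14,0.47],
    [0.3,0.16,0.44],
    [0.33,0.17,0.41],
    [0.36,0.19,0.38],
    [0.39,0.2,0.34],
    [0.41,0.21,0.31],
    [0.43,0.23,0.27],
  ],
  rotation=[
    [0,0,0],
    [0,0,0],
    [0,0,0],
    [0,0,0],
    [0,0,0],
    [0,0,0],
    [0,0,0],
    [0,0,0],
  ],
  grip=[1,1,1,1,1,1,1,1],
)

```text
time: 5.15
ee_pos: [0.5241, 0.1842, 0.1613]
tcp_rot: [-179.9, -0.1, -152.3]
wrist_force: [4.6, -4.4, -11.1]
opening: 0.0271
grasp_force: 25.3
```

Emit:
carry_out(
  linear=[
    [0.45,0.24,0.23],
    [0.47,0.24,0.18],
    [0.48,0.25,0.14],
    [0.49,0.25,0.09],
    [0.49,0.26,0.05],
    [0.49,0.26,0.0],
    [0.49,0.26,-0.04],
  ],
  rotation=[
    [0,0,0],
    [0,0,0],
    [0,0,0],
    [0,0,0],
    [0,0,0],
    [0,0,0],
    [0,0,0],
  ],
  grip=[1,1,1,1,1,1,1],
)

```text
time: 5.85
ee_pos: [0.5909, 0.2188, 0.1739]
tcp_rot: [-179.9, -0.2, -152.3]
wrist_force: [0.8, -8.6, -7.9]
opening: 0.0268
grasp_force: 25.2
```

Emit:
carry_out(
  linear=[
    [0.49,0.25,-0.09],
    [0.48,0.25,-0.13],
    [0.47,0.24,-0.18],
    [0.45,0.24,-0.22],
    [0.43,0.23,-0.26],
    [0.41,0.22,-0.3],
    [0.2,0.1,-0.17],
    [0,0,0],
  ],
  rotation=[
    [0,0,0],
    [0,0,0],
    [0,0,0],
    [0,0,0],
    [0,0,0],
    [0,0,0],
    [0,0,0],
    [0,0,0],
  ],
  grip=[1,1,1,1,1,1,1,1],
)

```text
time: 6.65
ee_pos: [0.6481, 0.2484, 0.1484]
tcp_rot: [-179.9, -0.3, -152.3]
wrist_force: [-10.8, -13.3, 6.2]
opening: 0.0267
grasp_force: 26.1
```

```bash
python3 - <<'E'
from h import *
o=bot.get_obs();print(o["q"],o["ee_pos"],o["wrist_force"],o["torque"])
t=bot.camera("top");s=bot.camera("scene");cv2.imwrite("pics/top2.png",t);cv2.imwrite("pics/scene2.png",s)
a=cv2.resize(t[200:320,180:340],(400,300),interpolation=2);b=cv2.resize(s[150:285,110:290],(400,300),interpolation=2)
cv2.imwrite("pics/z2.png",cv2.convertScaleAbs(np.hstack([a,b]),alpha=1.6))
E
```

```text
[21.02034378 24.94477018 24.1359064  89.52051127 -0.13031421 -6.66840315] [0.64805259 0.2483532  0.14839111] [-10.79385415 -13.29040305   6.21408804] [-2.55977805  2.03732168 -0.0147905 ]
```

View pics/z2.png

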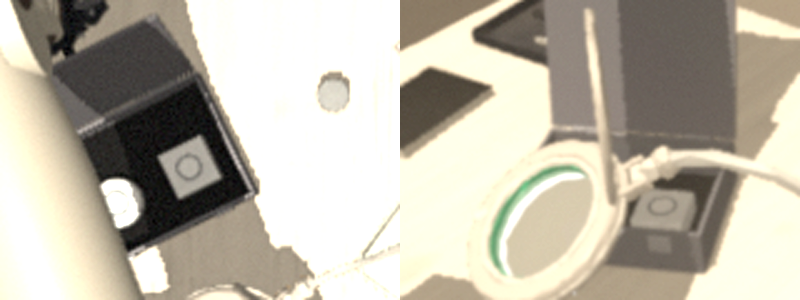

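The picture shows the lid standing open. The geometry gives 1.90 rad, and the 16 N reaction fits contact with the stop. The round block is on the left, at about top (228,281), and the square block is at about (255,267).

Emit:
carry_out(
  linear=[
    [0.04,0.02,-0.03],
    [0,0,0],
    [0,0,0],
    [0,0,0],
    [0,0,0.5],
    [0,0,1],
    [0,0,1],
    [0,0,1],
    [0,0,1],
    [-0.3,-0.5,1],
    [-0.3,-1,1],
    [-0.3,-1,1],
  ],
  rotation=[
    [0,0,0],
    [0,0,0],
    [0,0,0],
    [0,0,0],
    [0,0,0],
    [0,0,0],
    [0,0,0],
    [0,0,0],
    [0,0,0],
    [0,0,0],
    [0,0,0],
    [0,0,0],
  ],
  grip=[1,1,-1,-1,-1,-1,-1,-1,-1,-1,-1,-1],
)

```text
time: 7.95
ee_pos: [0.6321, 0.201, 0.2992]
tcp_rot: [180.0, 0.0, -152.2]
wrist_force: [-0.1, 0.3, -0.4]
opening: 0.0853
grasp_force: 0.0
```

Emit:
carry_out(
  linear=[
    [-0.3,-1,1],
    [-0.3,-1,1],
    [0,-1,1],
    [0,-1,1],
    [0,-1,0],
    [0,-1,0],
    [0,-1,0],
    [0,-1,0],
    [0,-1,0],
    [0,-1,0],
    [0,-1,0],
    [0,-1,0],
  ],
  rotation=[
    [0,0,0],
    [0,0,0],
    [0,0,0],
    [0,0,0],
    [0,0,-0.9],
    [0,0,-0.9],
    [0,0,-0.9],
    [0,0,-0.9],
    [0,0,-0.9],
    [0,0,-0.86],
    [0,0,0],
    [0,0,0],
  ],
  grip=[-1,-1,-1,-1,-1,-1,-1,-1,-1,-1,-1,-1],
)

```text
time: 9.15
ee_pos: [0.6203, -0.0395, 0.3787]
tcp_rot: [180.0, 0.1, 164.9]
wrist_force: [0.4, -0.9, 0.5]
opening: 0.0855
grasp_force: 0.0
```

```bash
python3 - <<'E'
from h import *
np.set_printoptions(precision=4,suppress=True)
o=bot.get_obs();print(o["time"],o["q"],o["ee_pos"],o["tcp_rot"])
mt=bot.camera_model("top");t=bot.camera("top");cv2.imwrite("pics/top3.png",t)
g=cv2.cvtColor(t,cv2.COLOR_BGR2GRAY)[262:300,208:248]
print("disc coarse",plane(mt,(228,281),.03),"square",plane(mt,(255.2,266.8),.03))
for th in(90,110,130,150):
    c=[k for k in cv2.findContours((g>th).astype(np.uint8),0,1)[0] if cv2.contourArea(k)>100]
    for k in c: e=cv2.fitEllipse(k);print(th,cv2.contourArea(k),e,plane(mt,(e[0][0]+208,e[0][1]+262),.03))
a=cv2.resize(t[212:322,185:305],(600,550),interpolation=2)
cv2.imwrite("pics/z3.png",cv2.convertScaleAbs(a,alpha=1.4))
E
```

```text
9.15 [ -3.6537  23.5528  48.922  115.3101   0.0206  11.4523] [ 0.6203 -0.0395  0.3787] [179.9681   0.0538 164.894 ]
disc coarse [0.4732 0.2072 0.03  ] square [0.5138 0.1324 0.03  ]
90 290.5 ((18.335018157958984, 18.798355102539062), (19.08112907409668, 19.48094940185547), 107.02842712402344) [0.4736 0.2119 0.03  ]
110 279.0 ((18.298677444458008, 18.968238830566406), (18.726806640625, 19.05693244934082), 100.68492126464844) [0.4731 0.212  0.03  ]
130 270.0 ((18.215604782104492, 18.864450454711914), (18.510644912719727, 18.67831039428711), 24.674333572387695) [0.4734 0.2122 0.03  ]
150 259.5 ((18.274024963378906, 18.865209579467773), (18.14414405822754, 18.349315643310547), 135.5118865966797) [0.4734 0.212  0.03  ]
```

View pics/z3.png

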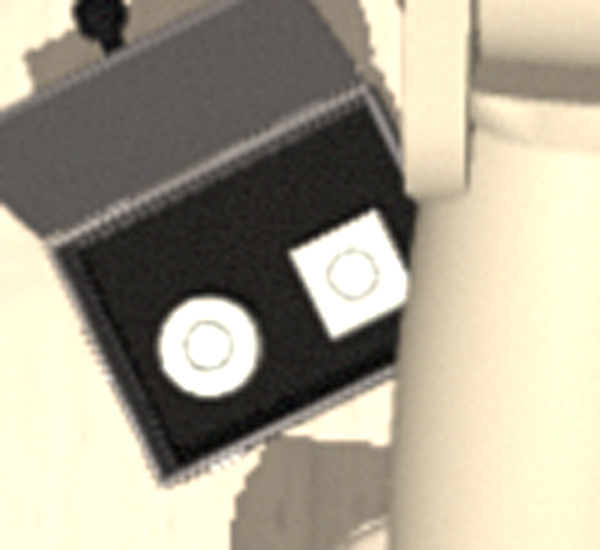

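The lid is still open and the round block is at (0.473, 0.212). I'll move to the hover above the gauge.

Emit:
carry_out(
  linear=[
    [0,-1,0],
    [0,-1,0],
    [0,-1,0],
    [0,-1,0],
    [0,-1,0],
    [0,-1,0],
    [0,-1,0],
    [0,-1,0],
    [0,-1,0],
    [0,-1,0],
    [0,-1,0],
    [-0.2,-1,0],
  ],
  rotation=[
    [0,0,0],
    [0,0,0],
    [0,0,0],
    [0,0,0],
    [0,0,0],
    [0,0,0],
    [0,0,0],
    [0,0,0],
    [0,0,0],
    [0,0,0],
    [0,0,0],
    [0,0,0],
  ],
  grip=[-1,-1,-1,-1,-1,-1,-1,-1,-1,-1,-1,-1],
)

```text
time: 10.4
ee_pos: [0.6167, -0.2793, 0.3781]
tcp_rot: [180.0, 0.0, 164.9]
wrist_force: [0.3, -0.0, 0.1]
opening: 0.0854
grasp_force: 0.0
```

Emit:
carry_out(
  linear=[
    [-0.8,-1,-1],
    [-0.8,-1,-1],
    [-0.8,-1,-1],
    [-0.8,-1,-1],
    [-0.8,-1,-1],
    [-0.8,-1,-1],
    [-0.8,-0.3,-1],
    [-0.5,0,-0.8],
    [0,0,0],
    [0,0,0],
  ],
  rotation=[
    [0,0,0],
    [-0.219,-0.806,0],
    [-0.219,-0.806,0],
    [-0.219,-0.806,0],
    [0,0,0],
    [0,0,0],
    [0,0,0],
    [0,0,0],
    [0,0,0],
    [0,0,0],
  ],
  grip=[-1,-1,-1,-1,-1,-1,-1,-1,-1,-1],
)

```text
time: 11.4
ee_pos: [0.5209, -0.3809, 0.2546]
tcp_rot: [179.8, 11.9, 164.8]
wrist_force: [0.5, -0.4, -0.3]
opening: 0.0853
grasp_force: 0.0
```

```bash
python3 - <<'E'
from h import *
import pickle
np.set_printoptions(precision=4,suppress=True)
o=bot.get_obs();print(o["time"],o["q"],o["ee_pos"],o["tcp_rot"])
m=bot.camera_model("wrist");im=bot.camera("wrist");cv2.imwrite("pics/w4.png",im);pickle.dump(m,open("w4.pkl","wb"))
from scipy.spatial.transform import Rotation as R
print(R.from_euler("xyz",o["tcp_rot"],degrees=True).as_matrix())
E
```

```text
11.4 [-38.2527   7.2868  13.3389  85.1554   4.8466 -22.6189] [ 0.5209 -0.3809  0.2546] [179.7728  11.9119 164.8051]
[[-0.9443  0.2613  0.2002]
 [ 0.2565  0.9652 -0.0503]
 [-0.2064  0.0039 -0.9785]]
```

View pics/w4.png

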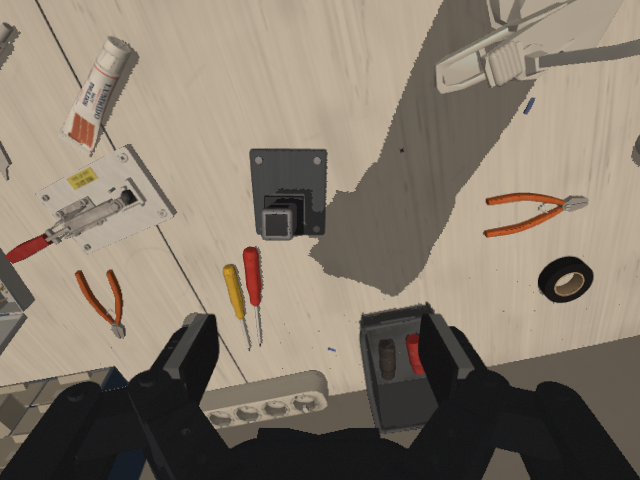

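The wrist picture shows the stand base's near corners at about (250,150) and (327,150). The gauge handle's end is at about (278,223).

```bash
python3 - <<'E'
from h import *
import pickle
np.set_printoptions(precision=4,suppress=True)
m=pickle.load(open("w4.pkl","rb"));mt=bot.camera_model("top");ms=bot.camera_model("scene")
w=cv2.imread("pics/w4.png");g=cv2.cvtColor(w,cv2.COLOR_BGR2GRAY)
sub=g[140:245,240:335]
c=max(cv2.findContours((sub<90).astype(np.uint8),0,1)[0],key=cv2.contourArea)+[240,140]
print(cv2.approxPolyDP(c,4,True).reshape(-1,2).tolist())
A,B=plane(m,(250,150),.01),plane(m,(327,150),.01);D=plane(m,(325,234),.01)
print(A,B,D,np.linalg.norm(A-B),np.linalg.norm(D-B),"center",(A+D)/2,"yaw",np.degrees(np.arctan2(*(A-B)[[0,1]]*[-1,1])))
print(tri(m,(278,224),mt,(460.4,265)),tri(m,(278,224),ms,(484.5,313.75)),plane(m,(278,224),.135))
s0=cv2.imread("pics/scene0.png");t0=cv2.imread("pics/top0.png")
r=lambda i,x,y,k,n:cv2.convertScaleAbs(cv2.resize(i[y:y+n,x:x+n],(k,k),interpolation=2),alpha=1.6)
cv2.imwrite("pics/z4.png",np.hstack([r(w,238,142,400,100),r(t0,440,240,400,40)]))
E
```

```text
[[251, 149], [257, 233], [262, 235], [261, 211], [291, 212], [291, 237], [285, 239], [324, 234], [325, 150]]
[ 0.4979 -0.4459  0.01  ] [ 0.5187 -0.3701  0.01  ] [ 0.6134 -0.3969  0.01  ] 0.0785794627925121 0.09842167811230051 center [ 0.5556 -0.4214  0.01  ] yaw 164.635827817027
(array([ 0.5259, -0.4121,  0.137 ]), np.float64(0.0010118103302467314)) (array([ 0.5299, -0.4149,  0.1289]), np.float64(0.0004459187091819996)) [ 0.5268 -0.4131  0.135 ]
```

View pics/z4.png

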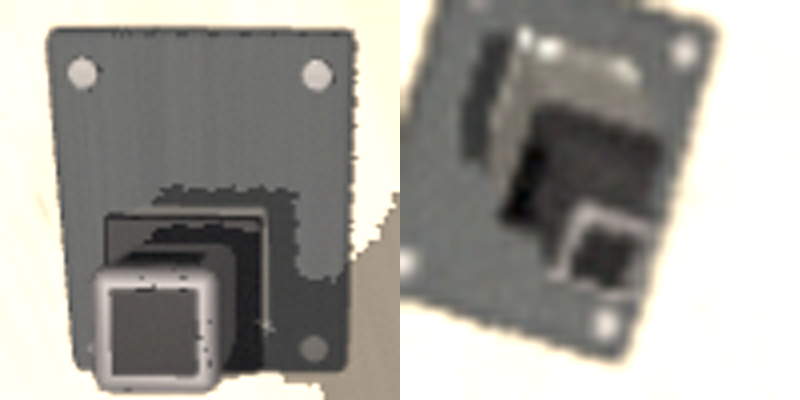

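Emit:
carry_out(
  linear=[
    [-0.17,-0.34,-0.5],
    [-0.17,-0.34,-0.5],
    [-0.17,-0.34,-0.5],
    [-0.17,-0.34,-0.5],
    [0,0,-0.5],
    [0,0,-0.5],
    [0,0,0],
    [0,0,0],
  ],
  rotation=[
    [-0.09,-0.33,0],
    [-0.09,-0.33,0],
    [-0.09,-0.33,0],
    [0,0,0],
    [0,0,0],
    [0,0,0],
    [0,0,0],
    [0,0,0],
  ],
  grip=[-1,-1,-1,-1,-1,-1,-1,-1],
)

```text
time: 12.25
ee_pos: [0.5072, -0.408, 0.1932]
tcp_rot: [179.8, 20.0, 164.8]
wrist_force: [-0.9, -0.6, 0.3]
opening: 0.0854
grasp_force: 0.0
```

```bash
python3 - <<'E'
from h import *
from scipy.spatial.transform import Rotation as R
np.set_printoptions(precision=4,suppress=True)
o=bot.get_obs();M=R.from_euler("xyz",o["tcp_rot"],degrees=True).as_matrix()
y=np.radians(-15.3);ax=np.array([-np.sin(.35)*np.cos(y),-np.sin(.35)*np.sin(y),np.cos(.35)])
E_=np.array([.5276,-.4140,.135]);tg=E_-ax*.027-ax*.011
ys=np.array([-np.sin(y),np.cos(y),0]);Rt=np.c_[np.cross(ys,-ax),ys,-ax]
print(o["ee_pos"],"to go units",(tg-o["ee_pos"])/.02,"rot units",R.from_matrix(Rt@M.T).as_rotvec(degrees=True)/8)
v=E_-o["ee_pos"];print("handle end in tool frame",M.T@v,"axis in tool",M.T@ax)
E
```

```text
[ 0.5072 -0.408   0.1932] to go units [ 1.6464 -0.4712 -4.695 ] rot units [-0.0288  0.0028 -0.0259]
handle end in tool frame [-0.     -0.0007  0.0619] axis in tool [ 0.0007  0.005  -1.    ]
```

Aligned. Descending and closing.

Emit:
carry_out(
  linear=[
    [0.27,-0.08,-0.78],
    [0.27,-0.08,-0.78],
    [0.27,-0.08,-0.78],
    [0.27,-0.08,-0.78],
    [0.27,-0.08,-0.78],
    [0.28,-0.08,-0.8],
    [0,0,0],
    [0,0,0],
    [0,0,0],
    [0,0,0],
    [0,0,0],
    [0,0,0],
  ],
  rotation=[
    [-0.03,0,-0.03],
    [0,0,0],
    [0,0,0],
    [0,0,0],
    [0,0,0],
    [0,0,0],
    [0,0,0],
    [0,0,0],
    [0,0,0],
    [0,0,0],
    [0,0,0],
    [0,0,0],
  ],
  grip=[-1,-1,-1,-1,-1,-1,-1,1,1,1,1,1],
  grip_force=50,
)

```text
time: 13.45
ee_pos: [0.5395, -0.4181, 0.1004]
tcp_rot: [-179.9, 20.2, 164.6]
wrist_force: [-2.8, 0.4, 4.7]
opening: 0.0236
grasp_force: 49.4
```

Emit:
carry_out(
  linear=[
    [-0.165,0.045,0.47],
    [-0.165,0.045,0.47],
    [-0.165,0.045,0.47],
    [-0.165,0.045,0.47],
    [-0.165,0.045,0.47],
    [-0.165,0.045,0.47],
    [-0.25,0.07,0.7],
    [-0.25,0.07,0.7],
    [-0.25,0.07,0.7],
    [0,0,1],
    [0,0,1],
    [0,0,1],
  ],
  rotation=[
    [0,0,0],
    [0,0,0],
    [0,0,0],
    [0,0,0],
    [0,0,0],
    [0,0,0],
    [0,0,0],
    [0,0,0],
    [0,0,0],
    [0,0,0],
    [0,0,0],
    [0,0,0],
  ],
  grip=[1,1,1,1,1,1,1,1,1,1,1,1],
)

```text
time: 14.65
ee_pos: [0.5042, -0.4082, 0.2596]
tcp_rot: [-180.0, 20.2, 164.6]
wrist_force: [-0.2, -0.3, -1.5]
opening: 0.0237
grasp_force: 49.0
```

Emit:
carry_out(
  linear=[
    [0.3,0,1],
    [0.3,0,1],
    [0.3,0,1],
    [0.3,0.3,1],
    [0.3,0.5,1],
    [0.3,1,1],
    [0.3,1,1],
    [0.3,1,1],
    [0.3,1,1],
    [0.3,1,0.5],
    [0.3,1,0],
    [0,1,0],
  ],
  rotation=[
    [0.11,0.41,0],
    [0.11,0.41,0],
    [0.11,0.41,0],
    [0.11,0.41,0],
    [0.11,0.41,0],
    [0.11,0.41,0],
    [0,0,0],
    [0,0,0],
    [0,0,0],
    [0,0,0],
    [0,0,0],
    [0,0,0],
  ],
  grip=[1,1,1,1,1,1,1,1,1,1,1,1],
)

```text
time: 15.85
ee_pos: [0.5618, -0.2496, 0.4348]
tcp_rot: [-179.7, 0.9, 164.7]
wrist_force: [0.7, -0.2, -1.0]
opening: 0.0235
grasp_force: 49.7
```

Emit:
carry_out(
  linear=[
    [0,1,0],
    [0,1,0],
    [0,1,0],
    [0,1,0],
    [0,1,0],
    [0,1,0],
    [0,1,0],
    [0,1,0],
    [0,1,0],
    [0,1,0],
    [0,1,0],
    [0,1,0],
  ],
  rotation=[
    [0,0,0],
    [0,0,0],
    [0,0,0],
    [0,0,0],
    [0,0,0],
    [0,0,0],
    [0,0,0],
    [0,0,0],
    [0,0,0],
    [0,0,0],
    [0,0,0],
    [0,0,0],
  ],
  grip=[1,1,1,1,1,1,1,1,1,1,1,1],
)

```text
time: 17.05
ee_pos: [0.561, -0.0097, 0.4353]
tcp_rot: [-179.7, 0.9, 164.7]
wrist_force: [-0.2, -0.6, -1.0]
opening: 0.0232
grasp_force: 49.7
```

Emit:
carry_out(
  linear=[
    [0,1,0],
    [0,1,0],
    [0,1,0],
    [0,1,0],
    [0,1,0],
    [0,1,0],
    [-0.8,1,0],
    [-0.8,1,0],
    [-0.8,1,-0.5],
    [-0.8,1,-0.5],
    [-0.8,1,-1],
    [-0.38,0.1,-1],
  ],
  rotation=[
    [0.03,0.1,0],
    [0,0,0],
    [0,0,0],
    [0,0,0],
    [0,0,0],
    [0,0,0],
    [0,0,0],
    [0,0,0],
    [0,0,0],
    [0,0,0],
    [0,0,0],
    [0,0,0],
  ],
  grip=[1,1,1,1,1,1,1,1,1,1,1,1],
)

```text
time: 18.25
ee_pos: [0.4725, 0.2131, 0.3748]
tcp_rot: [-179.8, 0.1, 164.8]
wrist_force: [0.1, 0.1, -0.8]
opening: 0.0239
grasp_force: 49.7
```

Emit:
carry_out(
  linear=[
    [0,0,-1],
    [0,0,-1],
    [0,0,-1],
    [0,0,-1],
    [0,0,-1],
    [0,0,0],
    [0,0,0],
  ],
  rotation=[
    [0,0,0],
    [0,0,0],
    [0,0,0],
    [0,0,0],
    [0,0,0],
    [0,0,0],
    [0,0,0],
  ],
  grip=[1,1,1,1,1,1,1],
)

```text
time: 18.95
ee_pos: [0.4738, 0.2114, 0.2754]
tcp_rot: [-179.8, 0.1, 164.7]
wrist_force: [-0.2, -1.2, -0.9]
opening: 0.0238
grasp_force: 49.6
```

```bash
python3 - <<'E'
from h import *
import pickle
np.set_printoptions(precision=4,suppress=True)
o=bot.get_obs();print(o["time"],o["q"],o["ee_pos"],o["tcp_rot"],o["wrist_force"])
m=bot.camera_model("wrist");im=bot.camera("wrist");cv2.imwrite("pics/w5.png",im);pickle.dump(m,open("w5.pkl","wb"))
cv2.imwrite("pics/scene5.png",bot.camera("scene"));cv2.imwrite("pics/top5.png",bot.camera("top"))
E
```

```text
18.95 [24.1655  1.7438 10.7433 99.1019 -0.2196 39.5094] [0.4738 0.2114 0.2754] [-179.7654    0.0607  164.6565] [-0.1787 -1.2138 -0.8951]
```

View pics/w5.png

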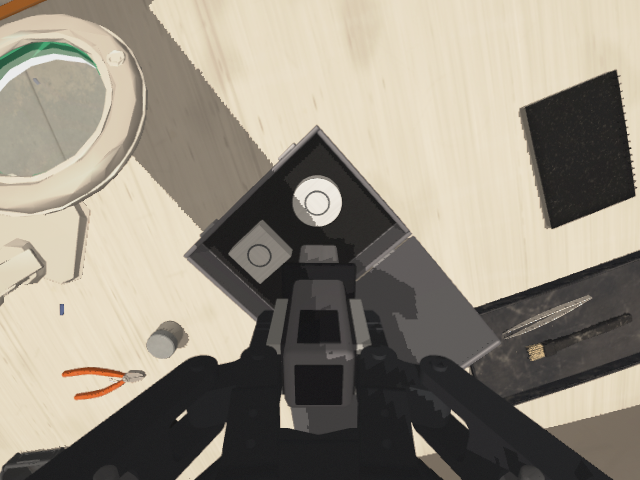

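The wrist picture shows the gauge centred in the fingers near column 319, with its barrel end at row 245 or so. The ring on the round block is at about (317,203), and the lid is open. Now to check the gauge's pose and the ring numerically.

```bash
python3 - <<'E'
from h import *
import pickle
from scipy.spatial.transform import Rotation as R
np.set_printoptions(precision=4,suppress=True,linewidth=250)
m=pickle.load(open("w5.pkl","rb"));mt=bot.camera_model("top")
w=cv2.imread("pics/w5.png");g=cv2.cvtColor(w,cv2.COLOR_BGR2GRAY)
s=g[165:235,285:350]
for th in(150,190,210):
    for k in cv2.findContours((s>th).astype(np.uint8),0,1)[0]:
        if cv2.contourArea(k)>800: e=cv2.fitEllipse(cv2.convexHull(k));c=(e[0][0]+285,e[0][1]+165);print(th,c,e[1],plane(m,c,.03))
print("ring",plane(m,(317,203),.03))
t=cv2.imread("pics/top3.png")
o=bot.get_obs();M=R.from_euler("xyz",o["tcp_rot"],degrees=True).as_matrix();p=o["ee_pos"]
f=lambda x,y,z:proj(m,p+M@np.array([x,y,.087-z]))
for n,a in dict(bar_end=(.011,0,.014),collar_lo=(.018,0,.060),collar_hi=(.018,0,.065),h_end=(.012,0,.125),pinL=(.011,.011,.014),pinR=(.011,-.011,.014)).items():print(n,f(*a))
col=g[235:412,314:324].mean(1).astype(int);print(dict(zip(range(235,412,2),col[::2])))
row=g[250,285:355];print(row.tolist())
E
```

```text
150 (317.1606216430664, 201.47014236450195) (47.191097259521484, 48.9060173034668) [0.4731 0.2093 0.03  ]
190 (317.24742126464844, 201.60647201538086) (46.72401809692383, 48.285343170166016) [0.4732 0.2094 0.03  ]
210 (317.2535629272461, 201.3791618347168) (46.10034942626953, 47.846351623535156) [0.473  0.2094 0.03  ]
ring [0.4747 0.2087 0.03  ]
bar_end [319.1579 245.6283]
collar_lo [319.3752 263.2856]
collar_hi [319.4041 267.2512]
h_end [319.9018 355.9144]
pinL [336.9393 245.6298]
pinR [301.3759 245.6262]
{235: np.int64(27), 237: np.int64(28), 239: np.int64(28), 241: np.int64(28), 243: np.int64(28), 245: np.int64(80), 247: np.int64(98), 249: np.int64(97), 251: np.int64(97), 253: np.int64(98), 255: np.int64(99), 257: np.int64(95), 259: np.int64(88), 261: np.int64(77), 263: np.int64(25), 265: np.int64(28), 267: np.int64(37), 269: np.int64(38), 271: np.int64(37), 273: np.int64(37), 275: np.int64(37), 277: np.int64(37), 279: np.int64(45), 281: np.int64(74), 283: np.int64(74), 285: np.int64(74), 287: np.int64(75), 289: np.int64(75), 291: np.int64(75), 293: np.int64(75), 295: np.int64(74)
[... 706 characters left out ...]
71: np.int64(24), 373: np.int64(24), 375: np.int64(25), 377: np.int64(25), 379: np.int64(25), 381: np.int64(25), 383: np.int64(24), 385: np.int64(24), 387: np.int64(24), 389: np.int64(24), 391: np.int64(25), 393: np.int64(25), 395: np.int64(25), 397: np.int64(25), 399: np.int64(25), 401: np.int64(25), 403: np.int64(24), 405: np.int64(69), 407: np.int64(62), 409: np.int64(63), 411: np.int64(63)}
[111, 107, 107, 106, 106, 107, 102, 72, 28, 26, 27, 28, 28, 29, 31, 51, 78, 78, 79, 87, 101, 100, 100, 100, 100, 99, 98, 98, 98, 97, 97, 97, 98, 99, 98, 99, 97, 97, 99, 100, 101, 102, 101, 101, 100, 100, 100, 100, 101, 99, 92, 80, 39, 28, 28, 28, 29, 28, 30, 28, 26, 28, 27, 27, 28, 28, 28, 29, 33, 44]
```

Emit:
carry_out(
  linear=[
    [0,-0.05,-1],
    [0,0,-1],
    [0,0,-1],
    [0,0,-1],
    [0,0,-1],
    [0,0,-0.8],
    [0,0,-0.6],
    [0,0,-0.5],
    [0,0,-0.3],
    [0,0,0],
    [0,0,0],
  ],
  rotation=[
    [0,0,0],
    [0,0,0],
    [0,0,0],
    [0,0,0],
    [0,0,0],
    [0,0,0],
    [0,0,0],
    [0,0,0],
    [0,0,0],
    [0,0,0],
    [0,0,0],
  ],
  grip=[1,1,1,1,1,1,1,1,1,1,1],
)

```text
time: 20.2
ee_pos: [0.4742, 0.2107, 0.1309]
tcp_rot: [-179.8, 0.1, 164.7]
wrist_force: [-0.7, -0.3, -1.0]
opening: 0.0231
grasp_force: 49.8
```

Emit:
carry_out(
  linear=[
    [0,0,-0.1],
    [0,0,-0.1],
    [0,0,0],
    [0,0,0],
    [0,0,0],
  ],
  rotation=[
    [0,0,0],
    [0,0,0],
    [0,0,0],
    [0,0,0],
    [0,0,0],
  ],
  grip=[1,1,1,1,1],
)

```text
time: 20.7
ee_pos: [0.4739, 0.2106, 0.1264]
tcp_rot: [-179.7, 0.0, 164.7]
wrist_force: [0.6, -0.5, -1.5]
opening: 0.0236
grasp_force: 49.8
```

Emit:
carry_out(
  linear=[
    [0,0,-0.1],
    [0,0,-0.1],
    [0,0,-0.1],
    [0,0,-0.1],
    [0,0,0],
    [0,0,0],
    [0,0,0],
  ],
  rotation=[
    [0,0,0],
    [0,0,0],
    [0,0,0],
    [0,0,0],
    [0,0,0],
    [0,0,0],
    [0,0,0],
  ],
  grip=[1,1,1,1,1,1,1],
)

```text
time: 21.4
ee_pos: [0.474, 0.2106, 0.1184]
tcp_rot: [-179.7, 0.0, 164.7]
wrist_force: [0.5, -0.9, -1.5]
opening: 0.0233
grasp_force: 49.8
```

Emit:
carry_out(
  linear=[
    [0,0,-0.1],
    [0,0,0],
    [0,0,0],
    [0,0,0],
  ],
  rotation=[
    [0,0,0],
    [0,0,0],
    [0,0,0],
    [0,0,0],
  ],
  grip=[1,1,1,1],
)

```text
time: 21.8
ee_pos: [0.4741, 0.2106, 0.1165]
tcp_rot: [-179.8, 0.1, 164.7]
wrist_force: [-0.0, 0.9, 0.6]
opening: 0.0234
grasp_force: 50.0
```

Emit:
carry_out(
  linear=[
    [0,0,-0.08],
    [0,0,-0.07],
    [0,0,0],
    [0,0,0],
    [0,0,0],
  ],
  rotation=[
    [0,0,0],
    [0,0,0],
    [0,0,0],
    [0,0,0],
    [0,0,0],
  ],
  grip=[1,1,1,1,1],
)

```text
time: 22.3
ee_pos: [0.4741, 0.2106, 0.1135]
tcp_rot: [-179.8, 0.1, 164.7]
wrist_force: [0.7, -0.4, 3.3]
opening: 0.0235
grasp_force: 50.3
```

```bash
python3 - <<'E'
from h import *
a=[];p=[]
for i in range(8):
    bot.camera("top");o=bot.get_obs();a.append(o["wrist_force"]);p.append(o["ee_pos"])
print(np.mean(a,0),np.std(a,0),np.mean(p,0),o["tcp_rot"],o["time"])
E
```

```text
[0.91317346 0.72567108 2.98012464] [0.5147129  0.43706775 0.15970983] [0.47402978 0.21061836 0.11341162] [-1.79750343e+02  4.51952880e-02  1.64660287e+02] 22.7
```

Emit:
carry_out(
  linear=[
    [0,0,-0.05],
    [0,0,0],
    [0,0,0],
    [0,0,0],
    [0,0,0],
    [0,0,0],
  ],
  rotation=[
    [0,0,0],
    [0,0,0],
    [0,0,0],
    [0,0,0],
    [0,0,0],
    [0,0,0],
  ],
  grip=[1,1,1,1,1,1],
)

```text
time: 23.3
ee_pos: [0.474, 0.2106, 0.1124]
tcp_rot: [-179.7, 0.0, 164.7]
wrist_force: [1.4, 1.3, 4.1]
opening: 0.0234
grasp_force: 50.4
```

```bash
python3 - <<'E'
from h import *
o=bot.get_obs();print(o["wrist_force"],o["ee_pos"],o["tcp_rot"],o["grasp_force"])
# lid check: scene lid patch vs. after opening (lid upright patch right of the lamp bar)
s=bot.camera("scene");b=cv2.imread("pics/scene2.png")
print(s[165:205,222:250].mean((0,1)),b[165:205,222:250].mean((0,1)))
print(bot.job_done())
E
```

```text
[1.40722889 1.3451235  4.09433338] [0.47399262 0.2105704  0.11235458] [-1.79749635e+02  4.59117285e-02  1.64655498e+02] 50.35807013511658
[57.54196429 62.34464286 68.02678571] [55.86339286 60.23928571 65.63571429]
the job is handed in; nothing more can be done
None
```

I handed the job in with the lid open on its stop and the gauge held upright on the round block's ring, pressing about 5 N so the spring tip is roughly halfway in; the judge's verdict was not shown.

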